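Tip the discs out of the hinged trough

TASK

Lift the wooden keeper peg out of the level aluminium trough and set it down out of the way, not in the catch box. Then push the flange at the trough's edge gently down until the trough bears on the rubber-capped stop post below it, keep it pressed there firmly with about 12 newtons (never more than 20) for about two seconds while the three discs slide out into the wooden catch box, and ease the trough slowly back up to level without letting it snap back. Leave the stop post standing and the bowl, jar and brush alone.

Things in the scene. Friction and masses are not known exactly. Their poses are not given: they have to be found in the camera images.
- stand: fixed plywood stand: base plate 160 x 272 x 10 mm on the table, two uprights beside the trough (156 mm tall, 108 mm apart over their outer faces) carrying its hinge. Origin on the table beneath the hinge; own y runs along the trough towards its open mouth, own x across it (the flange is on the -x side), z up. Hinge axis along own x, 140 mm above the origin.
- trough (a joint): tilt of the trough, rad: 0 = level (its rest), growing as the mouth goes down. A dark counterweight under the tail returns it to level: holding it tilted takes about 2 to 6 N at the flange, rising steeply (5 to 10 N per mm) once its underside meets the stop post's springy cap, at a tilt of 0.40 to 0.63 rad that is to be felt for. The discs slide at about 0.2 to 0.35 rad.
- flange (a point): centre of the upper face of the flange to be pushed: a flat plate 50 x 50 x 4 mm turned outwards from the top of the trough's near-side wall near the mouth. When level it lies 120 mm from the hinge line towards the mouth, 34 mm above the hinge, 66 mm to the stand's -x side; in tilting to the post it goes down 45 to 75 mm, almost straight. Axes: the trough's.
- peg_mid (a point): centre of the upright wooden keeper peg, 80 mm tall, in a 22 mm hole in the trough floor 95 mm from the hinge towards the mouth. Shank 18 mm across, a 28 mm collar resting on the floor (12 mm of shank below it); round head 26 mm across, from 16 to 40 mm above this point. Own z up. Loose in the hole: it comes straight up, and can stand on its flat foot.
- peg: the keeper peg; origin at the centre of its foot.
- prop: dark steel adjustable stop post, loose on the stand's base plate (10 mm thick) under the mouth half of the trough, 0.7 kg: foot 54 mm across, sleeve 34 mm, black rubber cap 36 mm across, on which the trough's underside comes to bear. Its top is 68 to 80 mm above its foot, set by hand and not measured; its distance from the hinge varies too (70 to 93 mm). Origin: centre of the foot.
- pan_in (a point): centre of the inner floor (6 mm above the table) of the open wooden catch box below the mouth, outside 150 x 150 mm and 40 mm tall, walls 6 mm; axes along its sides.
- disc0_center (a point): centre of the tail-most of three glazed red-brown clay discs, 40 mm across and 14 mm thick, about 35 g, lying flat in the trough between its tail and the peg.
- disc0: the same disc; origin at the centre of its underside.
- disc1_center (a point): centre of the middle of three glazed red-brown clay discs, 40 mm across and 14 mm thick, about 35 g, lying flat in the trough between its tail and the peg.
- disc1: the same disc; origin at the centre of its underside.
- disc2_center (a point): centre of the mouth-most of three glazed red-brown clay discs, 40 mm across and 14 mm thick, about 35 g, lying flat in the trough between its tail and the peg.
- disc2: the same disc; origin at the centre of its underside.
- bowl: blue stoneware bowl, 130 mm across, 60 mm tall; a bystander, to be left where it is. Origin at its underside.
- jar: white lidded jar, 64 mm across, 90 mm tall; a bystander, to be left where it is. Origin at its underside.
- brush: paint brush lying on the table; a bystander, to be left where it is. Origin at its underside.
- mouth (a point): middle of the floor's upper face at the open mouth of the trough, 150 mm from the hinge along own y. The trough is an aluminium channel 300 mm long, 72 mm wide (64 inside), floor 6 mm thick with its underside at hinge height, walls up to 34 mm above the hinge, closed at the tail (own -y). Axes: the trough's.
Things that resemble listed ones, but are neither listed nor needed, are in the scene too. Of the things that look like the peg, the smaller one is meant.

How it is judged:
By the outcome, as a careful person would: the job done as asked, in the order asked, and still so for the second after the job is handed in, with the robot touching nothing.
It also fails if it takes over 64 s, if anything falls off the work surface, if the arm or the gripper's body presses on something with over 40 N, if the wrist force passes 120 N, or if a joint passes its speed limit or range.

ROBOT

A 6-joint arm with a two-finger parallel gripper is mounted at the origin on the work surface. World frame = base frame: x ahead of the robot, y to its left, z up, the work surface at z = 0. Lengths are in m, angles in rad, forces in N, time in s.
With the tool pointing down it reaches from about 0.4 to 0.825 m from the base axis. Payload 7 kg.
Tool frame: the origin (TCP) lies midway between the tips of the shut fingers; the grasp point (between the pads) lies 19 mm behind it (arm.hold_point_z is the distance from the TCP to the grasp point, in m); z points along the fingers, x is the direction in which the jaws open and shut, and the axes are right-handed (so a half turn about z gives the same grasp; the last joint's range is limited). The gripper opens to 88 mm and grips with 3 to 60 N. Pads are 19 mm wide; open, the fingers measure 130 mm over their backs; the gripper's body (78 mm by 193 mm) begins 47 mm behind the grasp point.
Start: joints at [1.622, 0.359, 0.012, 0, -1.224, -0.288], TCP at [0.158, 0.656, 0.227] pointing down, gripper open.
Joint ranges: [-3.07, 3.07], [-1.43, 2.12], [-1.02, 1.25], [-3.03, 1.67], [-3.05, -0], [-3.03, 3.03]. Speed limits (rad/s): [2.39, 2.39, 3.01, 3.14, 3.14, 3.14].

INTERFACE

Orientations are given as [roll, pitch, yaw] about the fixed x, y, z axes, in that order (R = Rz(yaw) Ry(pitch) Rx(roll)).
In Python, from station import readout, viewer, job, arm gives the robot as it stands.
- The arm moves only by the tool apply_moves, never from a script. Its argument "deltas" is text: rows parted by semicolons, each of 4 numbers parted by spaces: the shift along the tool's x, y, z in cm, then the turn about the tool's z in rad. A call has 1 to 10 rows; each row shifts and turns the commanded pose from where the row before left it, along the tool's axes as they then stand; what a row does not reach is not made up. A row lasts 1/8 s, in which the tool goes at most 62.5 mm and 10.7 degrees, less where a joint would pass 70% of its speed; a pose out of reach is approached as far as the arm can. A call is refused whole if a number of a shift passes 6.25 or a number of a turn 0.188, either way. A call with a gripper value outside its range is refused whole. "gripper" is the closure, from -1 (fully open) to 1 (shut), so that 0 is half open, set as the call begins (left out, the last holds). The fingers move at their own pace and stop on an object; "squeeze" is the grip in N (left out, the last holds). Time passes only in rows, so rows that do not move let the fingers close. It gives the time, the measured TCP pose, the force and the opening at its end, in the units of the state.
- readout.get_state(): the state, without advancing time (a new reading comes with each control period).
- viewer.grab_frame(name): name is "side" or "top"; returns a dict with "image" (420x560x3 uint8, red, green, blue), "camera_matrix" (3x3 intrinsics, pixels), "k1" (the pictures are not rectified: a ray, as slopes to the right and down, at radius r is drawn at 1 + k1 r^2 times it, then the intrinsics apply), "cam_to_world" (4x4, takes a point from camera to world coordinates). Camera axes: x right, y up, looking along -z (the intrinsics and any distortion apply to the point x, -y, -z); pixel columns grow to the right and rows downward; lengths in m; the calibration is good to about 2 mm. A picture is of the moment at which its call begins. There is no depth.
- job.job_done(): hands the job in, once; it reports no verdict.
Trained networks look in the newest picture that a camera, given by its name, has taken for a name from the list of things; names that differ only in an ending like _2 or _b are one class to them, and where a whole thing is asked for, a point or a joint stands for the part that bears it (a point fixed in the world has none). Each returns a list of dicts, best first, with "conf" (0 to 1); they miss things now and then, are a little off and sometimes report something else, mostly with a low value. They report only what shows in the picture. A call takes as long as a camera call. They do not tell look-alikes from the thing itself.
- viewer.silhouettes(camera, query): "region" (420x560 bool, what is visible of it) and "extent" ([left, top, width, height] in pixels, round what is visible of it).
The state is a dict: "t": time; "q": joint angles; "qd": joint speeds; "joint_efforts": joint torques, N m; "eef_pos": TCP position; "ee_rot": TCP orientation; "force": force on the tool from outside, world axes, zero at the start; "moment": the same for the moment, N m; "width": finger opening in m.
Only numpy, scipy, OpenCV 4.12 (cv2) and the standard library are available. Lean on these libraries where they do the work, as an engineer would, in place of code of your own. Each camera call takes 0.05 s, during which the arm holds its last target.

## Working session

There is one attempt and no reset: what is moved stays moved. The work goes in short steps, Python scripts to look and compute and a tool call to move; the robot and the scene stay as the last step left them, time stands still between calls to the robot, and variables do not carry over. Pictures are saved under pics/ and viewed, and the job is handed in when it is done.

Besides the shell and the picture viewer there is one more tool, called after "Request:" by a JSON object that holds its "api" and its "payload". apply_moves: Moves the arm, as the interface text tells. Its arguments: {"type":"object","properties":{"deltas":{"type":"string"},"gripper":{"type":"number"},"squeeze":{"type":"number"}},"required":["deltas"]}

```bash
ls; mkdir -p pics; python3 - <<'E'
from station import readout, viewer, job, arm
import cv2
print(readout.get_state()); print(arm.hold_point_z)
for n in ("side","top"):
    f=viewer.grab_frame(n); cv2.imwrite(f"pics/{n}0.png",f["image"][:,:,::-1])
    print(n,f["camera_matrix"],f["k1"],f["cam_to_world"])
E
```

```text
pics
{'t': 0.0, 'q': array([ 1.62210789e+00,  3.59394837e-01,  1.10329917e-02, -3.19131897e-04,
       -1.22413024e+00, -2.88080832e-01]), 'qd': array([0.00074365, 0.00014972, 0.00126486, 0.00084433, 0.00230582,
       0.00059212]), 'joint_efforts': array([ 1.17076328e-03, -5.82722104e+01,  2.93057531e+01,  6.99724495e+00,
        7.05740356e-03, -1.55809826e-04]), 'eef_pos': array([0.15826671, 0.65565877, 0.2256119 ]), 'ee_rot': array([-3.14139847e+00, -1.71111175e-03, -1.80767444e+00]), 'force': array([0.54400246, 0.45559952, 0.1600482 ]), 'moment': array([0.04106967, 0.01596862, 0.01178145]), 'width': 0.08763618237084858}
0.0188
side [[541.1921347    0.         269.00377443]
 [  0.         541.1921347  203.74851132]
 [  0.           0.           1.        ]] 0.008810462918356049 [[-0.88409515  0.29057059 -0.36598428  0.05557374]
 [-0.46720538 -0.56593502  0.67929131  0.98514584]
 [-0.00974125  0.77154798  0.63609655  1.07186613]
 [ 0.          0.          0.          1.        ]]
top [[412.73149313   0.         271.74138394]
 [  0.         412.73149313 208.91499689]
 [  0.           0.           1.        ]] 0.03388685018889968 [[-0.00401899  0.99686733 -0.07898972  0.54796656]
 [-0.9997568  -0.00571831 -0.02129879 -0.05169479]
 [-0.02168376  0.07888491  0.99664787  1.09258708]
 [ 0.          0.          0.          1.        ]]
```

View pics/side0.png

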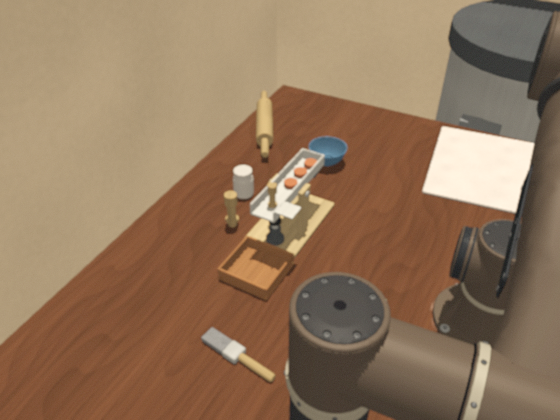

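View pics/top0.png

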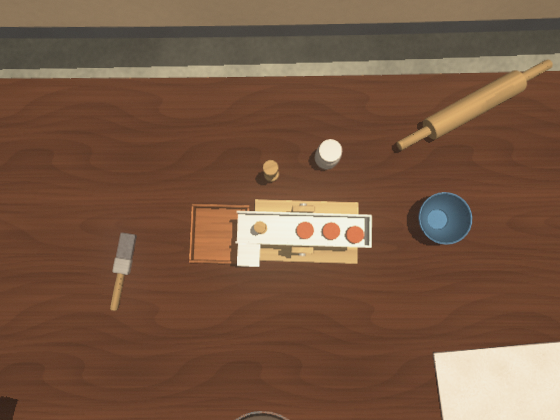

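```bash
cat > h.py <<'E'
import numpy as np, cv2
from station import readout, viewer, job, arm
def grab(n):
    return viewer.grab_frame(n)
def proj(f,P):
    P=np.atleast_2d(P); T=np.linalg.inv(f["cam_to_world"]); c=P@T[:3,:3].T+T[:3,3]
    s=np.stack([c[:,0]/-c[:,2], -c[:,1]/-c[:,2]],1); r2=(s**2).sum(1,keepdims=True)
    s=s*(1+f["k1"]*r2); K=f["camera_matrix"]; return s*[K[0,0],K[1,1]]+[K[0,2],K[1,2]]
def ray(f,uv):
    K=f["camera_matrix"]; d=(np.array(uv,float)-[K[0,2],K[1,2]])/[K[0,0],K[1,1]]; s=d.copy()
    for _ in range(20): s=d/(1+f["k1"]*(s**2).sum())
    v=f["cam_to_world"][:3,:3]@np.array([s[0],-s[1],-1]); return f["cam_to_world"][:3,3],v/np.linalg.norm(v)
def atz(f,uv,z):
    o,v=ray(f,uv); return o+v*(z-o[2])/v[2]
def tri(rays):
    A=np.zeros((3,3));b=np.zeros(3)
    for o,v in rays:
        M=np.eye(3)-np.outer(v,v);A+=M;b+=M@o
    x=np.linalg.solve(A,b); return x,[np.linalg.norm((np.eye(3)-np.outer(v,v))@(x-o)) for o,v in rays]
E
python3 - <<'E'
from h import *
import pickle
F={n:grab(n) for n in("side","top")}; pickle.dump(F,open("F0.pkl","wb"))
im=F["side"]["image"][:,:,::-1]; cv2.imwrite("pics/s1.png",cv2.resize(im[130:305,205:355],None,fx=3.4,fy=3.4,interpolation=cv2.INTER_CUBIC)) 
im=F["top"]["image"][:,:,::-1]; cv2.imwrite("pics/t1.png",cv2.resize(im[140:280,180:380],None,fx=4,fy=4,interpolation=cv2.INTER_CUBIC))
for q in ["stand","trough","flange","peg","prop","pan_in","disc0","bowl","jar"]:
  for n in F:
    for d in viewer.silhouettes(n,q)[:4]:
        m=d["region"]; ys,xs=np.nonzero(m); print(q,n,round(d["conf"],2),d["extent"],m.sum(),xs.mean().round(1),ys.mean().round(1))
print(readout.get_state()["t"])
E
```

```text
stand side 0.8 [250.4, 151.4, 84.9, 101.8] 4004 292.4 205.4
stand side 0.54 [251.0, 149.8, 77.2, 69.4] 1809 286.4 188.8
stand top 0.63 [236.6, 199.3, 133.8, 66.4] 6734 298.8 231.7
stand top 0.2 [236.1, 210.4, 137.5, 56.0] 3968 293.0 231.2
stand top 0.17 [320.0, 219.3, 18.1, 18.4] 245 330.4 230.2
trough side 0.66 [311.1, 136.0, 37.4, 28.2] 705 329.7 148.8
trough side 0.65 [252.7, 149.8, 71.6, 68.8] 1827 286.4 188.9
trough top 0.62 [237.6, 208.9, 135.7, 60.1] 4150 293.9 231.1
trough top 0.6 [296.9, 222.8, 17.4, 15.2] 247 304.5 229.1
flange side 0.71 [254.2, 149.6, 71.2, 72.6] 1979 287.0 188.3
flange top 0.72 [233.6, 210.2, 140.0, 57.6] 4199 293.8 231.0
peg side 0.79 [263.3, 181.9, 14.0, 24.6] 184 272.5 194.7
peg side 0.6 [227.3, 189.3, 12.0, 39.5] 381 231.6 208.1
peg side 0.35 [282.1, 176.3, 13.7, 11.2] 136 290.3 182.6
peg top 0.64 [263.7, 159.1, 16.2, 20.6] 263 270.7 169.8
peg top 0.52 [252.4, 221.6, 11.5, 13.8] 127 259.9 226.8
peg top 0.45 [295.4, 221.4, 20.1, 19.1] 227 304.4 229.5
prop side 0.83 [264.4, 216.1, 23.7, 29.8] 350 275.4 232.9
prop side 0.17 [254.3, 148.2, 71.9, 70.1] 1924 287.1 188.2
pan_in side 0.73 [217.4, 231.5, 79.5, 67.7] 3124 256.3 266.8
pan_in top 0.98 [190.8, 199.7, 58.6, 65.4] 2871 214.0 232.8
disc0 side 0.69 [252.5, 150.2, 73.7, 69.9] 2128 287.1 187.7
disc0 side 0.59 [284.8, 176.8, 11.0, 12.6] 135 290.4 182.8
disc0 top 0.61 [298.3, 219.5, 18.4, 20.4] 252 304.7 229.4
disc0 top 0.49 [349.2, 223.5, 14.9, 23.8] 281 354.1 233.5
disc0 top 0.48 [321.1, 221.0, 19.0, 17.0] 246 330.5 230.3
bowl side 0.8 [311.1, 134.5, 36.5, 29.5] 733 329.5 148.8
bowl side 0.4 [267.7, 184.9, 9.9, 25.4] 197 272.8 195.4
bowl side 0.35 [232.6, 161.7, 21.9, 36.3] 568 243.5 181.5
bowl top 0.98 [419.5, 189.6, 53.9, 53.8] 2230 445.5 217.7
jar side 0.96 [231.2, 165.0, 22.3, 34.0] 606 243.2 181.1
jar top 0.77 [315.7, 138.7, 26.8, 33.2] 618 327.9 153.5
1.1
```

```bash
ls pics
```

```text
s1.png
side0.png
t1.png
top0.png
```

View pics/s1.png

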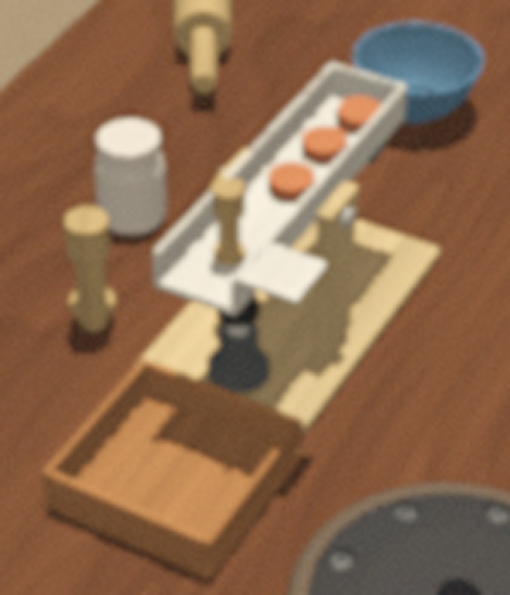

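View pics/t1.png

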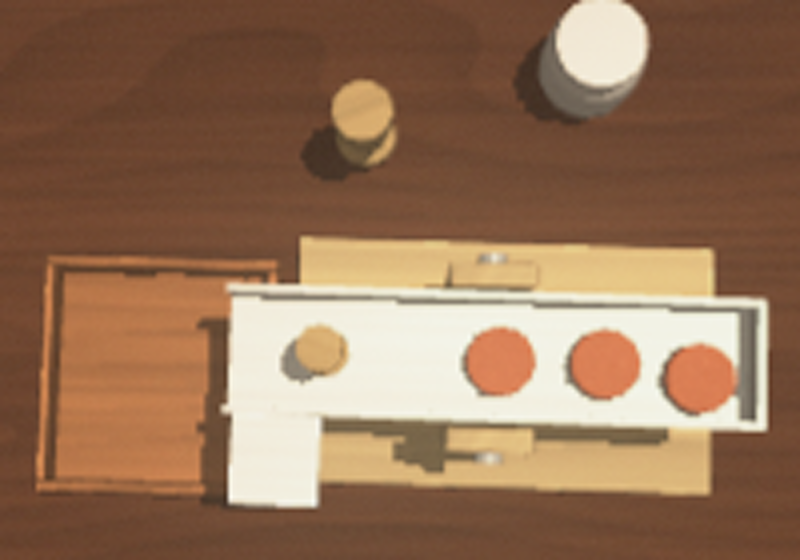

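```bash
cat > fit.py <<'E'
from h import *
import pickle
from scipy.optimize import least_squares
F=pickle.load(open("F0.pkl","rb"))
t=lambda u,v:((u+.5)/4-.5+180,(v+.5)/4-.5+140)
s=lambda u,v:((u+.5)/3.4-.5+205,(v+.5)/3.4-.5+130)
Z=.174
L=[("top",t(228,285),(.036,.15,Z)),("top",t(768,299),(.036,-.15,Z)),("top",t(767,431),(-.036,-.15,Z)),("top",t(228,506),(-.091,.145,Z)),("top",t(318,508),(-.091,.095,Z)),
("side",s(335,62),(.036,-.15,Z)),("side",s(406,88),(-.036,-.15,Z)),("side",s(155,248),(.036,.15,Z)),("side",s(327,262),(-.091,.095,Z)),("side",s(297,300),(-.091,.145,Z))]
def W(p,l):
    c,sn=np.cos(p[2]),np.sin(p[2]); return np.array([p[0]+c*l[0]-sn*l[1],p[1]+sn*l[0]+c*l[1],l[2]+p[3]])
def res(p,full=False):
    return np.concatenate([proj(F[n],W(p,l))[0]-uv for n,uv,l in L])
r=least_squares(res,[.48,-.1,0,0],loss="soft_l1")
p=r.x
if __name__=="__main__":
    print("stand",p); print(res(p).reshape(-1,2).round(1))
    print("plate far L, far R, near R",[atz(F["top"],t(*q),.01).round(4) for q in((300,237),(714,250),(711,494))])
    for nm,l in [("flange",(-.066,.12,.174)),("peg_head",(0,.095,.146+.068)),("mouth",(0,.15,.146))]: print(nm,W(p,l))
    print("peg head top px", t(322,351), "tri", tri([ray(F["top"],t(322,351)),ray(F["side"],s(229,186))]))
    a=tri([ray(F["top"],t(363,110)),ray(F["side"],s(86,215))]); print("decoy",a)
    for q in((500,362),(606,364),(700,379)): print("disc", atz(F["top"],t(*q),.16))
    for q in((48,260),(275,263),(37,490)): print("box", atz(F["top"],t(*q),.04))
    print("prop foot",atz(F["side"],s(240,375),.012), "cap", s(237,312))
    print("jar",atz(F["top"],t(602,45),.09)," bowl",atz(F["top"],(445.5,217.7),.05))
E
python3 fit.py
```

```text
stand [ 0.57808828 -0.10258348 -0.04792664 -0.00230471]
[[ 0.5 -1.9]
 [ 0.2  0.3]
 [-0.4 -0.2]
 [-0.1  0. ]
 [-0.1  0.5]
 [-0.6 -0.1]
 [ 0.3 -0.9]
 [-1.2  0.5]
 [ 0.9  0.3]
 [ 0.5  0.1]]
plate far L, far R, near R [array([0.6606, 0.0165, 0.01  ]), array([ 0.6503, -0.255 ,  0.01  ]), array([ 0.4918, -0.2497,  0.01  ])]
flange [0.51791307 0.02044067 0.17169529]
peg_head [ 0.58263957 -0.00769257  0.21169529]
mouth [0.58527453 0.04724428 0.14369529]
peg head top px (260.125, 227.375) tri (array([ 0.57942058, -0.00742074,  0.2120685 ]), [np.float64(0.0011573809045740983), np.float64(0.0011573809045741772)])
decoy (array([ 0.72630819, -0.02764547,  0.11633559]), [np.float64(0.0007443546909510588), np.float64(0.0007443546909512551)])
disc [ 0.57351044 -0.10568825  0.16      ]
disc [ 0.57213563 -0.1651489   0.16      ]
disc [ 0.56352617 -0.21748796  0.16      ]
box [0.64362391 0.17658348 0.04      ]
box [0.64083648 0.03067543 0.04      ]
box [0.49706608 0.1818028  0.04      ]
prop foot [ 0.57390541 -0.01157307  0.012     ] cap (274.3529411764706, 221.41176470588238)
jar [ 0.76946677 -0.17413557  0.09      ]  bowl [ 0.60614545 -0.46254918  0.05      ]
```

Request:
{"api": "apply_moves", "payload": {"deltas": "0 0 -1 -0.1185; 0 0 -1 -0.1185; 4.15 -2.64 0 0; 4.15 -2.64 0 0; 4.15 -2.64 0 0; 4.15 -2.64 0 0; 4.15 -2.64 0 0; 4.15 -2.64 0 0; 4.15 -2.64 0 0; 4.15 -2.64 0 0", "gripper": -1, "squeeze": 20}}

```text
t: 2.35
eef_pos: [0.3703, 0.3228, 0.2469]
ee_rot: [-3.141, 0.001, -1.57]
force: [-0.2, 1.3, 0.1]
width: 0.0876
```

Request:
{"api": "apply_moves", "payload": {"deltas": "4.15 -2.64 0 0; 4.15 -2.64 0 0; 4.15 -2.64 0 0; 4.15 -2.64 0 0; 4.15 -2.64 0 0; 4.15 -2.64 0 0; 3 -1.9 0 0; 3 -1.9 0 0; 0 0 0 0; 0 0 0 0"}}

```text
t: 3.6
eef_pos: [0.5659, 0.0152, 0.2465]
ee_rot: [3.141, 0.0, -1.571]
force: [-0.0, -0.0, 0.1]
width: 0.0876
```

Request:
{"api": "apply_moves", "payload": {"deltas": "1.13 -0.7 0 0; 1.13 -0.7 0 0; 0 0 1 0; 0 0 0 0; 0 0 0 0"}}

```text
t: 4.22
eef_pos: [0.58, -0.0073, 0.2365]
ee_rot: [3.141, -0.0, -1.57]
force: [0.4, 0.8, 0.5]
width: 0.0878
```

```bash
python3 - <<'E'
from h import *
f=grab("side"); im=f["image"][:,:,::-1]; print(readout.get_state()["eef_pos"])
tc=proj(f,readout.get_state()["eef_pos"])[0]; print(tc)
cv2.imwrite("pics/s2.png",cv2.resize(im[110:250,200:400],None,fx=4,fy=4,interpolation=cv2.INTER_CUBIC)) 
f=grab("top"); im=f["image"][:,:,::-1]
cv2.imwrite("pics/t2.png",cv2.resize(im[140:280,180:380],None,fx=4,fy=4,interpolation=cv2.INTER_CUBIC))
E
```

```text
[ 0.58006682 -0.0072405   0.23667232]
[272.13412342 176.77762962]
```

View pics/s2.png

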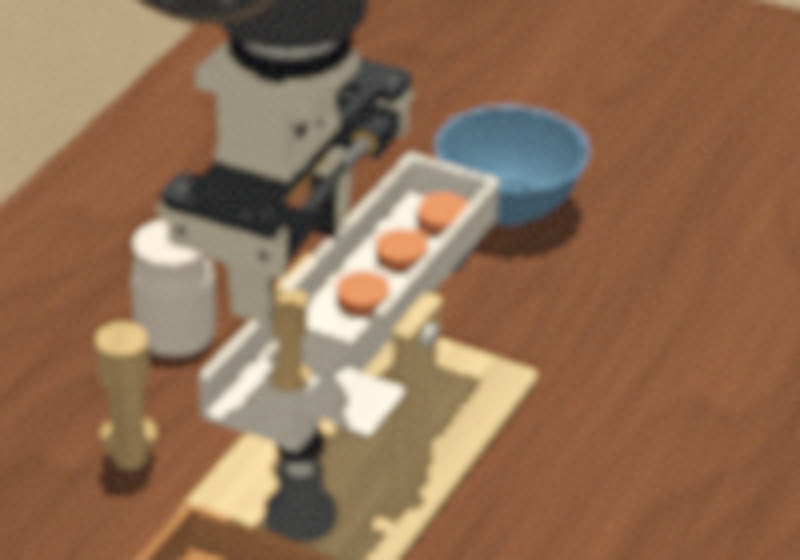

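View pics/t2.png

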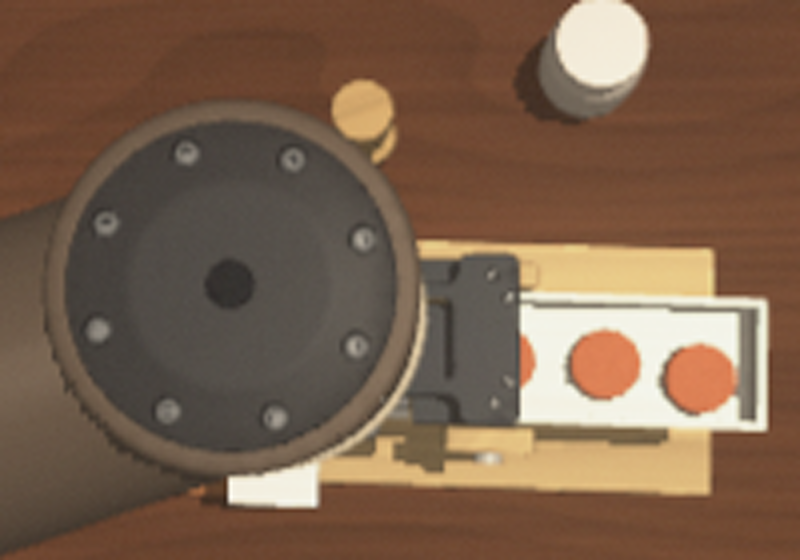

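Request:
{"api": "apply_moves", "payload": {"deltas": "0 0 1.2 0; 0 0 1.2 0; 0 0 1.2 0; 0 0 1.2 0; 0 0 0.5 0; 0 0 0 0"}}

```text
t: 5.08
eef_pos: [0.58, -0.0075, 0.1831]
ee_rot: [3.141, -0.0, -1.571]
force: [-1.3, 0.6, -0.3]
width: 0.0876
```

Request:
{"api": "apply_moves", "payload": {"deltas": "0 0 0 0; 0 0 0 0; 0 0 0 0; 0 0 0 0; 0 0 0 0; 0 0 0 0", "gripper": 1, "squeeze": 20}}

```text
t: 5.82
eef_pos: [0.5801, -0.0074, 0.1835]
ee_rot: [3.142, -0.0, -1.571]
force: [0.3, -0.6, 0.8]
width: 0.0332
```

Request:
{"api": "apply_moves", "payload": {"deltas": "0 0 0 0; 0 0 0 0; 0 0 0 0; 0 0 0 0"}}

```text
t: 6.32
eef_pos: [0.58, -0.0074, 0.1835]
ee_rot: [3.141, -0.0, -1.571]
force: [0.2, -0.4, 0.0]
width: 0.0256
```

Request:
{"api": "apply_moves", "payload": {"deltas": "0 0 -0.4 0; 0 0 -0.8 0; 0 0 -1.4 0; 0 0 -1.6 0; 0 0 -1.6 0; 0 0 -1.4 0; 0 0 0 0"}}

```text
t: 7.2
eef_pos: [0.5807, -0.0072, 0.2571]
ee_rot: [-3.139, 0.001, -1.57]
force: [-0.3, -0.4, -1.3]
width: 0.0256
```

```bash
python3 - <<'E'
from h import *
f=grab("side"); im=f["image"][:,:,::-1]; s=readout.get_state();print(s["eef_pos"],s["width"],s["force"])
cv2.imwrite("pics/s3.png",cv2.resize(im[110:250,200:400],None,fx=4,fy=4,interpolation=cv2.INTER_CUBIC)) 
E
```

```text
[ 0.58023955 -0.00726404  0.25599776] 0.02542933363094766 [-0.20300356 -0.36110682  0.23887957]
```

View pics/s3.png

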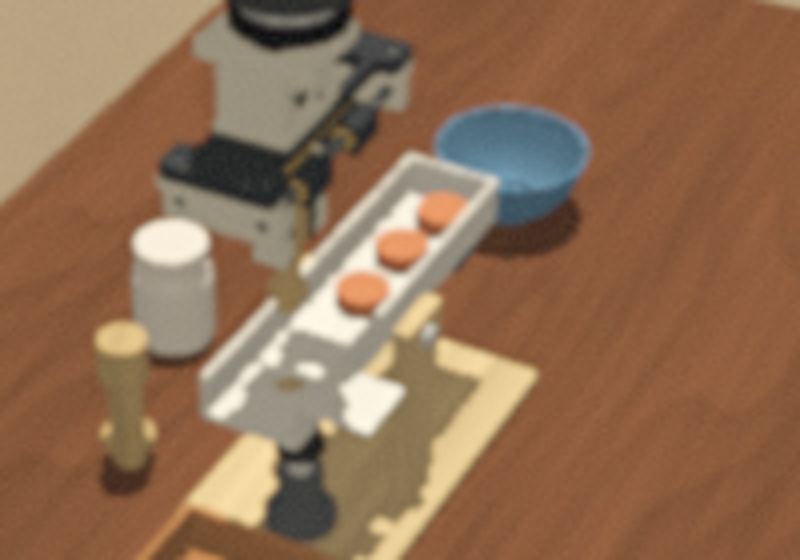

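Request:
{"api": "apply_moves", "payload": {"deltas": "1.2 1.6 0 0; 2.2 3.2 0 0; 2.4 3.4 0 0; 2.4 3.4 0 0; 2.2 3 0 0; 0.9 1.4 0 0; 0 0 4 0; 0 0 5 0; 0 0 5 0; 0 0 3 0"}}

```text
t: 8.5
eef_pos: [0.4185, -0.1206, 0.0832]
ee_rot: [3.139, -0.0, -1.571]
force: [0.1, 0.3, 0.1]
width: 0.0256
```

Request:
{"api": "apply_moves", "payload": {"deltas": "0 0 1.5 0; 0 0 0.9 0; 0 0 0.4 0; 0 0 0.1 0; 0 0 0 0"}}

```text
t: 9.12
eef_pos: [0.4205, -0.1203, 0.057]
ee_rot: [-3.141, 0.0, -1.57]
force: [-0.3, -0.3, -1.1]
width: 0.0254
```

Request:
{"api": "apply_moves", "payload": {"deltas": "0 0 0.2 0; 0 0 0.2 0; 0 0 0.1 0; 0 0 0 0"}}

```text
t: 9.62
eef_pos: [0.42, -0.1204, 0.0515]
ee_rot: [3.141, -0.0, -1.571]
force: [0.4, 0.1, -0.5]
width: 0.0254
```

Request:
{"api": "apply_moves", "payload": {"deltas": "0 0 0.1 0; 0 0 0.1 0; 0 0 0 0"}}

```text
t: 10.0
eef_pos: [0.42, -0.1204, 0.0495]
ee_rot: [3.141, -0.0, -1.571]
force: [-0.5, -0.4, -1.1]
width: 0.0256
```

Request:
{"api": "apply_moves", "payload": {"deltas": "0 0 0.1 0; 0 0 0.1 0; 0 0 0 0"}}

```text
t: 10.38
eef_pos: [0.4218, -0.1202, 0.0489]
ee_rot: [-3.139, -0.0, -1.57]
force: [-2.3, 2.6, 13.4]
width: 0.0259
```

Contact with the table (13 N); backing off slightly and releasing.

Request:
{"api": "apply_moves", "payload": {"deltas": "0 0 -0.15 0; 0 0 0 0"}}

```text
t: 10.62
eef_pos: [0.4201, -0.1204, 0.0491]
ee_rot: [-3.141, 0.0, -1.571]
force: [-0.4, 0.1, 1.4]
width: 0.0251
```

Request:
{"api": "apply_moves", "payload": {"deltas": "0 0 0 0; 0 0 0 0; 0 0 0 0; 0 0 0 0; 0 0 0 0; 0 0 0 0", "gripper": -1}}

```text
t: 11.38
eef_pos: [0.4201, -0.1204, 0.0491]
ee_rot: [-3.142, 0.0, -1.571]
force: [-0.8, 0.1, 1.1]
width: 0.08
```

Request:
{"api": "apply_moves", "payload": {"deltas": "0 0 -0.8 0; 0 0 -2 0; 0 0 -3.2 0; 0 0 -2.5 0.1; 0 0 -2 0.1745; 0 0 -2 0.1745; 0 0 -2 0.1745; 0 0 -2 0.1745; 0 0 -1 0.1745; 0 0 0 0.1745"}}

```text
t: 12.62
eef_pos: [0.4205, -0.1204, 0.2256]
ee_rot: [-3.141, 0.002, -2.723]
force: [-0.7, 0.6, -0.2]
width: 0.0872
```

Request:
{"api": "apply_moves", "payload": {"deltas": "0 0 0 0.1745; 0 0 0 0.1745; 0 0 0 0.0748; -1.6 2.4 0 0; -2.4 3.4 0 0; -2.4 3.4 0 0; -2.2 3.2 0 0; -1.2 1.7 0 0; 0 0 0 0; 0 0 0 0", "gripper": 1, "squeeze": 30}}

```text
t: 13.88
eef_pos: [0.5175, 0.02, 0.2241]
ee_rot: [-3.141, -0.0, -3.142]
force: [-0.8, -0.6, -0.6]
width: 0.0007
```

```bash
python3 - <<'E'
from h import *
s=readout.get_state();print(s["t"],s["eef_pos"],s["ee_rot"],s["width"],s["force"])
f=grab("side"); im=f["image"][:,:,::-1]
print(proj(f,s["eef_pos"])[0])
cv2.imwrite("pics/s4.png",cv2.resize(im[110:290,200:440],None,fx=3.3,fy=3.3,interpolation=cv2.INTER_CUBIC)) 
E
```

```text
13.875 [0.51749489 0.02004293 0.22414592] [-3.14147815e+00 -3.72886307e-04 -3.14159174e+00] 0.0006534505885784391 [-0.75041999 -0.59560212 -0.61051668]
[289.15261298 193.29276362]
```

View pics/s4.png

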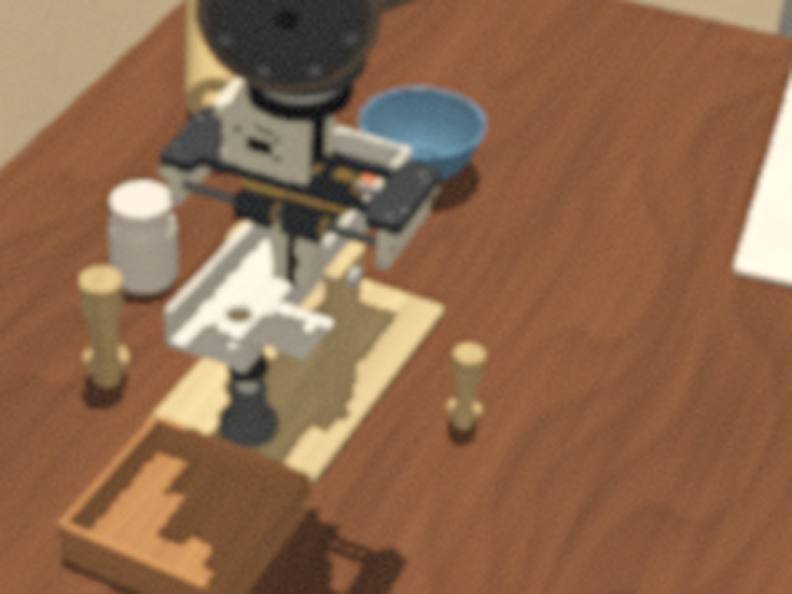

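Request:
{"api": "apply_moves", "payload": {"deltas": "0 0 1 0; 0 0 1.6 0; 0 0 1.2 0; 0 0 0.5 0; 0 0 0.2 0; 0 0 0.2 0; 0 0 0.1 0; 0 0 0.1 0; 0 0 0 0"}}

```text
t: 15.05
eef_pos: [0.5181, 0.0206, 0.1751]
ee_rot: [3.142, 0.0, -3.141]
force: [-0.9, -0.8, -0.6]
width: 0.0005
```

Request:
{"api": "apply_moves", "payload": {"deltas": "0 0 0.1 0; 0 0 0.1 0; 0 0 0.1 0; 0 0 0.1 0; 0 0 0.1 0; 0 0 0.1 0"}}

```text
t: 15.8
eef_pos: [0.5188, 0.0212, 0.1699]
ee_rot: [3.141, 0.002, -3.141]
force: [-1.4, 3.5, 6.4]
width: 0.0002
```

Request:
{"api": "apply_moves", "payload": {"deltas": "0 0 0.15 0; 0 0 0.2 0; 0 0 0.2 0; 0 0 0.2 0; 0 0 0.2 0; 0 0 0.2 0; 0 0 0.2 0; 0 0 0.15 0"}}

```text
t: 16.8
eef_pos: [0.5195, 0.0218, 0.1551]
ee_rot: [3.14, 0.003, -3.141]
force: [-0.3, 5.1, 6.3]
width: 0.0007
```

Request:
{"api": "apply_moves", "payload": {"deltas": "0 0.05 0.2 0; 0 0.05 0.2 0; 0 0.05 0.2 0; 0 0.05 0.2 0; 0 0.05 0.2 0; 0 0 0.2 0; 0 0 0.2 0; 0 0 0.2 0"}}

```text
t: 17.8
eef_pos: [0.5194, 0.0233, 0.1391]
ee_rot: [3.141, 0.003, -3.141]
force: [1.0, -0.0, 5.3]
width: 0.0005
```

Request:
{"api": "apply_moves", "payload": {"deltas": "0 0 0.15 0; 0 0 0.15 0; 0 0 0.15 0; 0 0 0.1 0; 0 0 0.05 0"}}

```text
t: 18.42
eef_pos: [0.5187, 0.0234, 0.1324]
ee_rot: [3.141, 0.001, -3.141]
force: [2.6, 0.1, 4.0]
width: 0.0006
```

```bash
python3 - <<'E'
from h import *
s=readout.get_state();print(s["t"],s["eef_pos"],s["ee_rot"],s["force"],s["moment"])
f=grab("side"); im=f["image"][:,:,::-1]
print(proj(f,s["eef_pos"])[0])
cv2.imwrite("pics/s5.png",cv2.resize(im[130:290,200:380],None,fx=3.7,fy=3.7,interpolation=cv2.INTER_CUBIC)) 
E
```

```text
18.425 [0.51871398 0.02339896 0.13235492] [ 3.14114616e+00  1.28503412e-03 -3.14120127e+00] [2.61447325 0.07994641 4.04195925] [ 0.30357313 -0.90331911  0.00149426]
[287.68308806 221.28155218]
```

View pics/s5.png

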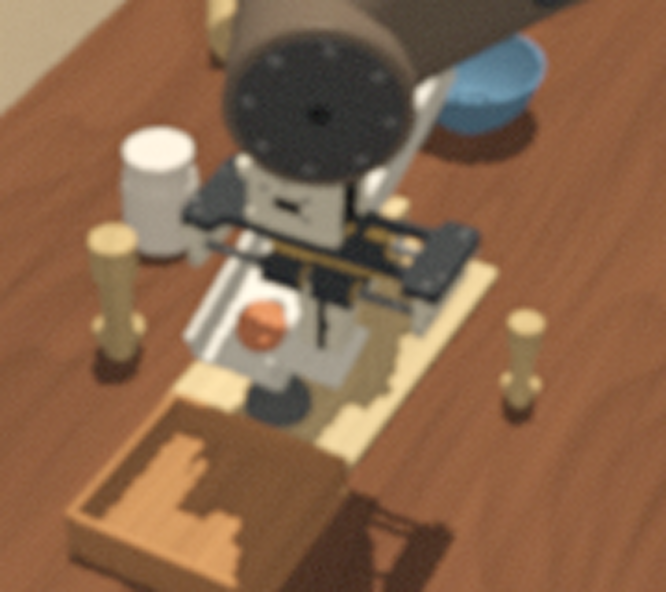

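Request:
{"api": "apply_moves", "payload": {"deltas": "0 0 0.06 0; 0 0 0.06 0; 0 0 0 0"}}

```text
t: 18.85
eef_pos: [0.5183, 0.0233, 0.1309]
ee_rot: [3.141, 0.0, -3.141]
force: [2.1, 1.2, 3.9]
width: 0.0005
```

Request:
{"api": "apply_moves", "payload": {"deltas": "0 0 0.06 0; 0 0 0.06 0; 0 0 0 0"}}

```text
t: 19.23
eef_pos: [0.5181, 0.0231, 0.1296]
ee_rot: [3.142, 0.0, -3.141]
force: [1.8, 1.5, 4.2]
width: 0.0007
```

Request:
{"api": "apply_moves", "payload": {"deltas": "0 0 0.06 0; 0 0 0.06 0; 0 0 0 0"}}

```text
t: 19.6
eef_pos: [0.518, 0.0231, 0.1284]
ee_rot: [-3.142, -0.0, -3.141]
force: [3.1, 1.9, 3.7]
width: 0.0001
```

Request:
{"api": "apply_moves", "payload": {"deltas": "0 0 0.06 0; 0 0 0.06 0; 0 0 0 0"}}

```text
t: 19.98
eef_pos: [0.518, 0.023, 0.1272]
ee_rot: [-3.141, -0.0, -3.141]
force: [1.8, 0.9, 3.7]
width: 0.0003
```

Request:
{"api": "apply_moves", "payload": {"deltas": "0 0 0.06 0; 0 0 0.06 0; 0 0 0 0"}}

```text
t: 20.35
eef_pos: [0.5179, 0.023, 0.1259]
ee_rot: [-3.141, -0.0, -3.141]
force: [2.2, 0.8, 4.1]
width: 0.0006
```

Request:
{"api": "apply_moves", "payload": {"deltas": "0 0 0.06 0; 0 0 0.06 0; 0 0 0 0"}}

```text
t: 20.72
eef_pos: [0.5179, 0.023, 0.1247]
ee_rot: [-3.141, -0.0, -3.141]
force: [1.2, 0.0, 3.9]
width: 0.0005
```

Request:
{"api": "apply_moves", "payload": {"deltas": "0 0 0.06 0; 0 0 0.06 0; 0 0 0 0"}}

```text
t: 21.1
eef_pos: [0.5179, 0.023, 0.1235]
ee_rot: [-3.141, -0.0, -3.141]
force: [-0.5, -0.5, 4.4]
width: 0.0007
```

Request:
{"api": "apply_moves", "payload": {"deltas": "0 0 0.06 0; 0 0 0.06 0; 0 0 0 0"}}

```text
t: 21.48
eef_pos: [0.5179, 0.0231, 0.1223]
ee_rot: [-3.141, -0.0, -3.142]
force: [0.2, 0.0, 4.5]
width: 0.0006
```

Request:
{"api": "apply_moves", "payload": {"deltas": "0 0 0.06 0; 0 0 0.06 0; 0 0 0 0"}}

```text
t: 21.85
eef_pos: [0.518, 0.0231, 0.1212]
ee_rot: [-3.142, -0.0, -3.141]
force: [0.2, -0.0, 3.9]
width: 0.0006
```

Request:
{"api": "apply_moves", "payload": {"deltas": "0 0 0.06 0; 0 0 0.06 0; 0 0 0 0"}}

```text
t: 22.22
eef_pos: [0.518, 0.0231, 0.12]
ee_rot: [-3.142, -0.0, -3.141]
force: [-0.6, 0.4, 4.4]
width: 0.0008
```

Request:
{"api": "apply_moves", "payload": {"deltas": "0 0 0.06 0; 0 0 0.06 0; 0 0 0 0"}}

```text
t: 22.6
eef_pos: [0.5181, 0.0231, 0.1188]
ee_rot: [-3.142, -0.0, -3.141]
force: [-0.2, 0.2, 5.5]
width: 0.0005
```

Request:
{"api": "apply_moves", "payload": {"deltas": "0 0 0.05 0; 0 0 0.05 0; 0 0 0 0"}}

```text
t: 22.98
eef_pos: [0.5182, 0.0231, 0.1181]
ee_rot: [-3.142, 0.0, -3.141]
force: [-1.1, -0.2, 6.0]
width: 0.0006
```

```bash
python3 - <<'E'
from h import *
s=readout.get_state();print(s["t"],s["eef_pos"],s["force"])
f=grab("side"); im=f["image"][:,:,::-1]
cv2.imwrite("pics/s6.png",cv2.resize(im[170:290,210:340],None,fx=4.6,fy=4.6,interpolation=cv2.INTER_CUBIC)) 
s=readout.get_state();print(s["t"],s["eef_pos"],s["force"])
E
```

```text
22.975 [0.51819036 0.02310441 0.11805501] [-1.09104424 -0.2248962   6.01225773]
23.025 [0.51817849 0.02310259 0.11806471] [-0.8057988  -0.51390466  5.94474835]
```

View pics/s6.png

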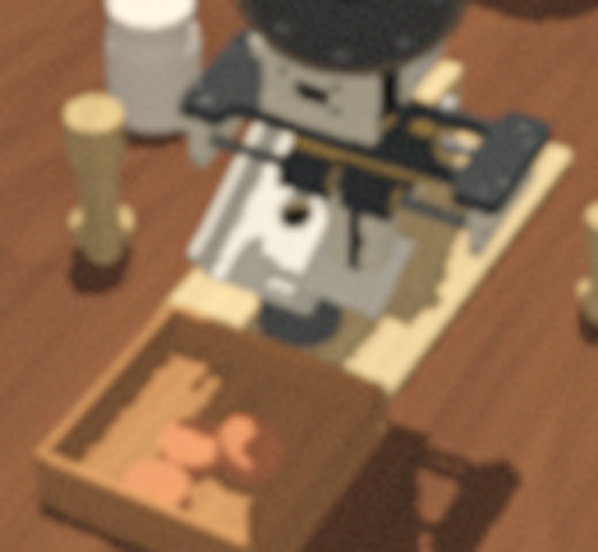

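Request:
{"api": "apply_moves", "payload": {"deltas": "0 0 0.05 0; 0 0 0.05 0; 0 0 0 0"}}

```text
t: 23.4
eef_pos: [0.5183, 0.0231, 0.1173]
ee_rot: [3.142, 0.001, -3.141]
force: [-2.1, 0.3, 8.5]
width: 0.0007
```

Request:
{"api": "apply_moves", "payload": {"deltas": "0 0 0.04 0; 0 0 0.04 0; 0 0 0 0"}}

```text
t: 23.78
eef_pos: [0.5184, 0.0232, 0.1168]
ee_rot: [3.142, 0.001, -3.141]
force: [-2.1, -0.1, 10.6]
width: 0.0006
```

Request:
{"api": "apply_moves", "payload": {"deltas": "0 0 0.03 0; 0 0 0.03 0; 0 0 0 0; 0 0 0 0"}}

```text
t: 24.28
eef_pos: [0.5185, 0.0232, 0.1164]
ee_rot: [3.142, 0.001, -3.141]
force: [-3.6, 0.5, 11.5]
width: 0.0006
```

Request:
{"api": "apply_moves", "payload": {"deltas": "0 0 0.03 0; 0 0 0 0; 0 0 0 0; 0 0 0 0"}}

```text
t: 24.78
eef_pos: [0.5185, 0.0232, 0.1162]
ee_rot: [3.142, 0.001, -3.141]
force: [-3.7, 0.6, 13.1]
width: 0.0002
```

```bash
python3 - <<'E'
from h import *
s=readout.get_state();print(s["t"],s["eef_pos"],s["force"])
f=grab("side"); im=f["image"][:,:,::-1]
cv2.imwrite("pics/s7.png",cv2.resize(im[170:290,210:340],None,fx=4.6,fy=4.6,interpolation=cv2.INTER_CUBIC)) 
s=readout.get_state();print(s["t"],s["eef_pos"],s["force"])
E
```

```text
24.775 [0.51853094 0.02320056 0.11619337] [-3.68583477  0.6383953  13.09692454]
24.825 [0.51856721 0.0231706  0.11621127] [-3.45560031  1.17377886 12.08908993]
```

View pics/s7.png

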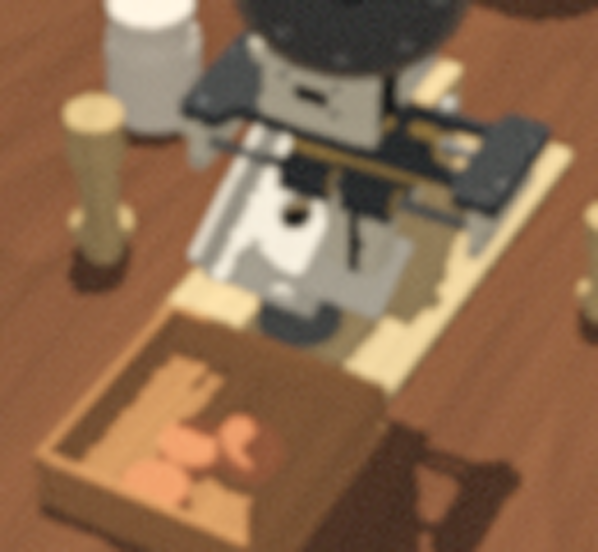

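Request:
{"api": "apply_moves", "payload": {"deltas": "0 0 0 0; 0 0 0 0; 0 0 0 0; 0 0 0 0; 0 0 0 0; 0 0 0 0; 0 0 0 0; 0 0 0 0"}}

```text
t: 25.82
eef_pos: [0.5185, 0.0232, 0.1162]
ee_rot: [3.141, 0.001, -3.141]
force: [-3.0, -0.6, 13.5]
width: 0.0003
```

Request:
{"api": "apply_moves", "payload": {"deltas": "0 0 0 0; 0 0 0 0; 0 0 0 0; 0 0 0 0; 0 0 0 0; 0 0 0 0; 0 0 0 0; 0 0 0 0"}}

```text
t: 26.82
eef_pos: [0.5185, 0.0232, 0.1162]
ee_rot: [3.142, 0.001, -3.141]
force: [-3.1, 0.1, 13.3]
width: 0.0001
```

Request:
{"api": "apply_moves", "payload": {"deltas": "0 0 -0.05 0; 0 0 -0.05 0; 0 0 -0.08 0; 0 0 -0.1 0; 0 0 -0.1 0; 0 0 -0.1 0; 0 0 -0.1 0; 0 0 -0.1 0; 0 0 -0.1 0; 0 0 -0.1 0"}}

```text
t: 28.08
eef_pos: [0.5183, 0.0235, 0.1241]
ee_rot: [3.141, 0.001, -3.141]
force: [-0.6, 4.6, 3.7]
width: 0.0006
```

Request:
{"api": "apply_moves", "payload": {"deltas": "0 0 -0.1 0; 0 0 -0.1 0; 0 0 -0.1 0; 0 0 -0.1 0; 0 0 -0.1 0; 0 0 -0.1 0; 0 0 -0.1 0; 0 0 -0.1 0; 0 0 -0.1 0; 0 0 -0.1 0"}}

```text
t: 29.32
eef_pos: [0.5183, 0.0232, 0.1341]
ee_rot: [3.141, 0.0, -3.141]
force: [0.8, 3.8, 4.6]
width: 0.0003
```

Request:
{"api": "apply_moves", "payload": {"deltas": "0 0 -0.1 0; 0 0 -0.1 0; 0 0 -0.1 0; 0 0 -0.1 0; 0 0 -0.1 0; 0 0 -0.1 0; 0 0 -0.1 0; 0 0 -0.1 0; 0 0 -0.1 0; 0 0 -0.1 0"}}

```text
t: 30.58
eef_pos: [0.5182, 0.0231, 0.1441]
ee_rot: [-3.142, 0.0, -3.141]
force: [1.5, 3.1, 5.0]
width: 0.0004
```

Request:
{"api": "apply_moves", "payload": {"deltas": "0 0 -0.1 0; 0 0 -0.1 0; 0 0 -0.1 0; 0 0 -0.1 0; 0 0 -0.1 0; 0 0 -0.1 0; 0 0 -0.1 0; 0 0 -0.1 0; 0 0 -0.1 0; 0 0 -0.1 0"}}

```text
t: 31.82
eef_pos: [0.5178, 0.0228, 0.1539]
ee_rot: [-3.141, -0.001, -3.141]
force: [1.8, -0.4, 4.8]
width: 0.0005
```

Request:
{"api": "apply_moves", "payload": {"deltas": "0 -0.02 -0.1 0; 0 -0.02 -0.1 0; 0 -0.02 -0.1 0; 0 -0.02 -0.1 0; 0 -0.02 -0.1 0; 0 -0.02 -0.1 0; 0 -0.02 -0.1 0; 0 -0.02 -0.1 0; 0 -0.02 -0.1 0; 0 -0.02 -0.1 0"}}

```text
t: 33.08
eef_pos: [0.5179, 0.0211, 0.164]
ee_rot: [3.142, -0.0, -3.141]
force: [0.3, 0.2, 3.7]
width: 0.0005
```

Request:
{"api": "apply_moves", "payload": {"deltas": "0 0 -0.08 0; 0 0 -0.08 0; 0 0 -0.06 0; 0 0 -0.06 0; 0 0 -0.06 0; 0 0 -0.06 0; 0 0 -0.06 0; 0 0 -0.06 0; 0 0 -0.06 0; 0 0 -0.06 0"}}

```text
t: 34.33
eef_pos: [0.5181, 0.0211, 0.1704]
ee_rot: [-3.142, 0.0, -3.141]
force: [-0.3, -1.8, 4.8]
width: 0.0006
```

Request:
{"api": "apply_moves", "payload": {"deltas": "0 0 -0.04 0; 0 0 -0.04 0; 0 0 -0.04 0; 0 0 -0.04 0; 0 0 -0.04 0; 0 0 -0.04 0; 0 0 -0.04 0; 0 0 -0.04 0; 0 0 -0.04 0; 0 0 -0.04 0"}}

```text
t: 35.58
eef_pos: [0.5181, 0.0211, 0.1743]
ee_rot: [3.142, -0.0, -3.141]
force: [0.7, -1.2, 0.6]
width: 0.0006
```

Contact is gone at z ≈ 0.174 (level). Retreating up and away, then checking.

Request:
{"api": "apply_moves", "payload": {"deltas": "0 0 -0.1 0; 0 0 -0.3 0; 0 0 -1 0; 0 0 -2 0; 0 0 -3 0; 0 0 -2 0; 3 1 0 0; 4 2 0 0; 4 4 0 0; 2 4 0 0"}}

```text
t: 36.83
eef_pos: [0.3865, 0.1316, 0.2594]
ee_rot: [3.14, 0.001, 3.141]
force: [1.2, 0.0, -0.5]
width: 0.0004
```

Request:
{"api": "apply_moves", "payload": {"deltas": "0 5 0 0; 0 5 0 0; 0 5 0 0; 0 5 0 0; 0 5 0 0; 0 3 0 0; 0 0 0 0"}}

```text
t: 37.7
eef_pos: [0.3877, 0.4129, 0.2581]
ee_rot: [-3.141, -0.0, -3.14]
force: [-0.7, -0.2, -0.7]
width: 0.0001
```

```bash
python3 - <<'E'
from h import *
s=readout.get_state();print(s["t"],s["eef_pos"],s["force"])
for n in("side","top"):
    f=grab(n); im=f["image"][:,:,::-1]
    c=im[130:300,200:400] if n=="side" else im[140:300,150:390]
    cv2.imwrite(f"pics/{n}8.png",cv2.resize(c,None,fx=3.3,fy=3.3,interpolation=cv2.INTER_CUBIC)) 
E
```

```text
37.7 [0.38772906 0.41293198 0.25805717] [-0.74320873 -0.23330827 -0.72737552]
```

View pics/side8.png

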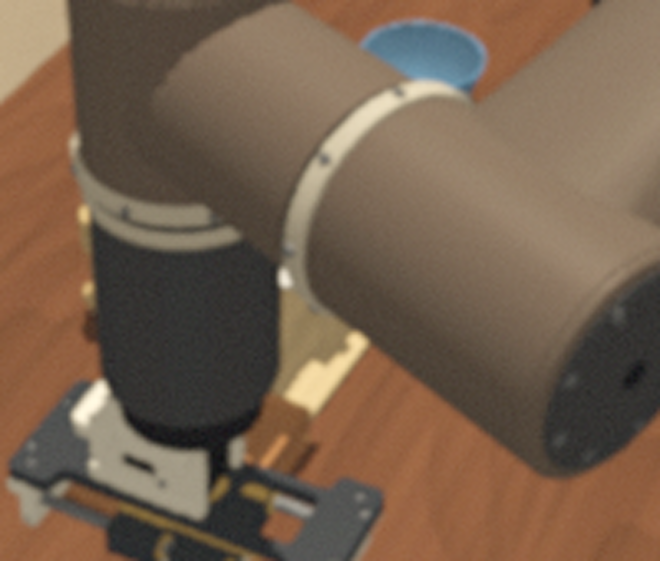

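View pics/top8.png

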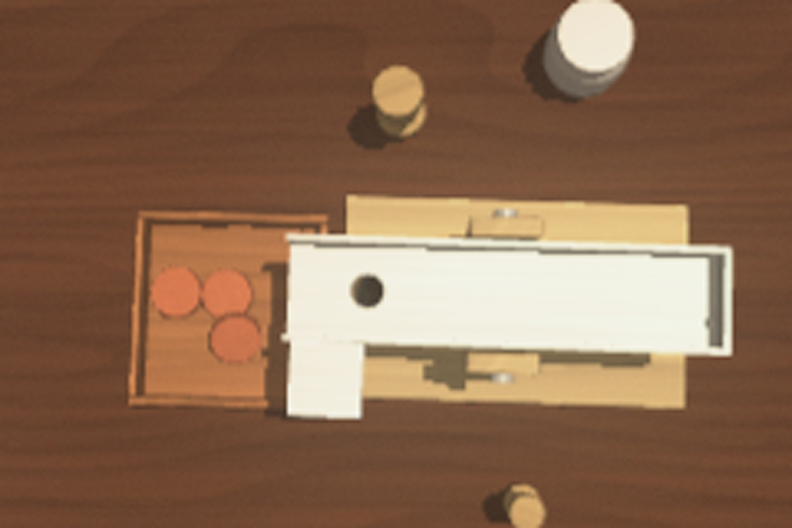

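Request:
{"api": "apply_moves", "payload": {"deltas": "3 4 0 0; 3 4 0 0; 3 4 0 0; 3 4 0 0; 3 4 0 0; 3 4 0 0; 0 0 0 0"}}

```text
t: 38.67
eef_pos: [0.2063, 0.6523, 0.2579]
ee_rot: [-3.141, -0.0, -3.139]
force: [0.7, -0.9, -0.7]
width: 0.0005
```

```bash
python3 - <<'E'
from h import *
s=readout.get_state();print(s["t"],s["eef_pos"],s["force"])
f=grab("side"); im=f["image"][:,:,::-1]
cv2.imwrite("pics/s9.png",cv2.resize(im[90:390,170:400],None,fx=2,fy=2,interpolation=cv2.INTER_CUBIC)) 
for d in viewer.silhouettes("side","prop")[:1]: print(d["conf"],d["extent"])
E
```

```text
38.675 [0.20625084 0.65228044 0.2578782 ] [ 0.66996192 -0.94993157 -0.70770187]
0.76 [264.5, 215.4, 18.0, 24.3]
```

View pics/s9.png

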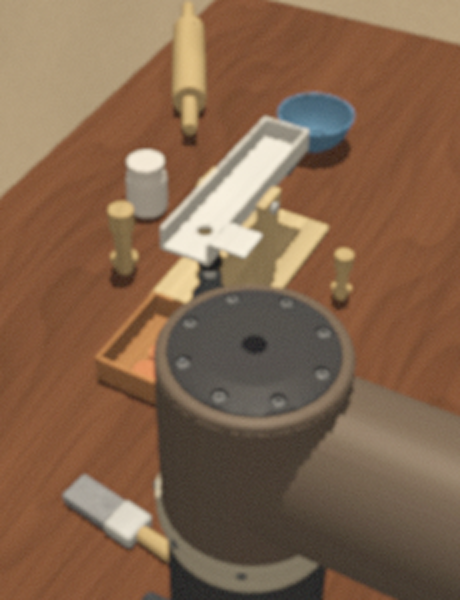

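The side view shows the trough level, the post still upright under it at crop (208,275), and the peg standing at (343,275). The jar, bowl and brush have not moved. I'm handing in.

```bash
python3 -c "
from station import job,readout
print(job.job_done(), readout.get_state()['t'])"
```

```text
the job is handed in; nothing more can be done
the job is handed in; nothing more can be done
```

The job is done and handed in at about 39 s, inside the 64 s limit. `job_done()` gives no verdict, so what follows is my own checks.

- **Peg:** I lifted it straight out of the trough and stood it on the table at about (0.42, -0.12). It touched down with about 13 N for a moment, so I eased it back to about 1 N before letting go.
- **Pressing:** I pushed the flange down slowly until the force rose at the stop. I then held it at 12–13.5 N for about 2.5 s, slightly above the 12 N asked for; the highest reading was 13.5 N. Forces were read at the end of each move call, so a brief higher peak between readings would not show.
- **Stop contact:** The force rose at roughly 3–4 N per mm here, a little below the 5–10 N per mm you gave. No picture shows the cap touching the trough, so I judged the contact from that rise.
- **Discs:** All three were already in the catch box just before the press reached full force.
- **Return to level:** I raised the trough at about 8 mm/s, and slower near the top, until the contact force disappeared at a tool height of about 0.174 m.

**Last pictures:** The trough is level and empty, and all three discs are in the box. The peg is standing, and the robot is clear of everything. The stop post is upright, with the arm hiding its lower part in the side view. The bowl, jar and brush look undisturbed; I did not measure their positions again.

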